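# Lay the drained tube rack down

## Task

The blue tube rack has drained standing on its end; now it is wanted lying on its side on the black mat with its tube holes and handle facing up. Hook the fingertips behind the white handle bar, tip the rack over with its foot staying down against the two metal stops, and keep holding it back by the bar so that it is lowered gently all the way and never drops. Do not grip or lift the rack, leave the things around it where they are, and finish with the hand clear of everything.

Things in the scene. Friction and masses are not known exactly. Their poses are not given: they have to be found in the camera images.
- bed: fixed black mat, top at z = 4 mm, covering its x = -105 to 105, y = -130 to 250 mm, with two aluminium stop blocks at x = +-(69 to 93), y = 0 to 30, up to z = 26 mm. Origin at table height under the middle of the stop line; x runs along that line, +y is the level direction to tip the rack in, z up. The block faces at y = 0 stop the rack's foot pins; the rack's body lies down between the blocks
- rack: loose blue tube rack standing on end, 110 (its x) x 60 (y) x 200 mm (z), 0.26 to 0.49 kg. Origin at the centre of the underside, z up its length, y towards the stops (nearly bed +y). It tips over its +y side; its -y face, with black round holes and a white handle, must end up on top. Past about 18 degrees of tip it falls by itself unless held back
- rack_bar (a point): middle of the white handle bar's axis: x = 0, y = -80, z = 175 mm in the rack's frame, axes as the rack's. The bar is 10 mm thick along x, on two 10 mm posts at x = +-49. Between bar and rack face is a clear slot of 45 x 88 mm, open above and below; the rack's top is 25 mm above the bar's axis. With the rack lying flat the axis is 114 mm above the table
- rack_foot (a point): middle of the line of the two steel foot pins (y = 24, z = 6 mm in the rack's frame, 10 mm above the table), about which the rack turns. The pins, 12 mm thick, stick out 37 mm on either side of the rack at the lower +y edge, tangent to the underside and the +y face; they start 0 to 5 mm from the stop blocks
- stop_line (a point): middle of the line through the two stop faces: bed's x = 0, y = 0, 10 mm above the table, axes as the bed's. With the pins against the stops rack_foot lies 6 mm before it (bed's y = -6 mm). Behind each pin is a low aluminium keeper (bed's x = +-(69 to 93), y = -30 to -18 mm, up to z = 14 mm), so the 12 mm pin sits loosely in an 18 mm channel and the foot cannot slide back
- amber_bottle: loose amber bottle with a yellow cap, 56 mm thick and 120 mm tall, origin at the centre of its underside; leave it alone
- jar: loose white jar with a green lid, 52 mm thick and 65 mm tall, origin at the centre of its underside; leave it alone
- tube_block: loose orange block of six green-capped tubes, 70 x 50 x 61 mm, origin at the centre of its underside; leave it alone
Mind the look-alikes: they are no part of the job. Of the things like the rack, leave any that is purple or red; of the rest the smaller one is meant.

How it is judged (in metres and radians):
On the way:
1. the rack is tipped well past its balance point with its foot down at the stops (angle between rack's own z axis and vertical between 0.6 and 1.4 rad and y of rack_foot in the frame of stop_line above -0.018 m), for 0.2 s.
At the end, for the whole second after the job is handed in: the rack lies still and flat on the mat, handle up (within 4 degrees), square to the stops within 7 degrees, its pins' axis at most 18 mm from the stop faces (still in their channel), and the three other things are within 15 mm of where they stood (angle between rack's own y axis and vertical above 3.07 rad and height (world z) of rack_bar below 0.12 m and angle between the x axis of rack and the x axis of bed, either way round below 0.12 rad and y of rack_foot in the frame of stop_line between -0.018 and 0.002 m and linear speed of rack below 0.01 m/s and angular speed of rack below 0.05 rad/s and distance of each of amber_bottle, jar, tube_block from where it was at the start of the episode below 0.015 m); the robot touches nothing.
It fails at once if the rack drops or is thrown over: it turns faster than 3 rad/s (angular speed of rack above 3 rad/s).
It fails at once if the rack is lifted: the middle of its foot pins rises more than 15 mm (height (world z) of rack_foot above 0.025 m).
It fails at once if the rack is gripped or shoved: the fingers bear on it with more than 18 N (contact force between the fingers and rack above 18 N).
It fails at once if the bottle, jar or tube block is knocked over (angle between any of amber_bottle, jar, tube_block's own z axis and vertical above 0.4 rad).
It also fails if it takes over 48 s, if anything falls off the work surface, if the arm or the gripper's body presses on something with over 40 N, if the wrist force passes 120 N, or if a joint passes its speed limit or range.

## Robot

A 6-joint arm with a two-finger parallel gripper is mounted at the origin on the work surface. World frame = base frame: x ahead of the robot, y to its left, z up, the work surface at z = 0. Lengths are in mm, angles in rad, forces in N, time in s.
With the tool pointing down it reaches from about 350 to 875 mm from the base axis. Payload 15.5 kg.
Tool frame: the origin (TCP) lies midway between the tips of the shut fingers; the grasp point (between the pads) lies 19 mm behind it (arm.pinch_z is the distance from the TCP to the grasp point, in mm); z points along the fingers, y is the direction in which the jaws open and shut (so a half turn about z gives the same grasp; the last joint's range is limited). The gripper opens to 85 mm and grips with 20 to 120 N. Pads are 22 mm wide; open, the fingers measure 114 mm over their backs; the gripper's body (76 mm by 85 mm) begins 54 mm behind the grasp point. The pads swing forward as they close: fully open they stand 13 mm farther back than shut.
Start: joints at [-0.096, 0.494, 1.345, -0, 1.302, -0.096], TCP at [625.001, 0.003, 231.277] pointing down, gripper open.
Joint ranges: [-2.91, 2.91], [-0.82, 2.16], [0.22, 2.67], [-1.22, 4.37], [0.12, 2.79], [-3.08, 3.08]. Speed limits (rad/s): [1.89, 1.89, 2.57, 3.01, 3.01, 3.01].

## Interface

Orientations are given as a 3x3 rotation matrix whose columns are the frame's x, y, z axes.
In Python, from bench import arm, viewer gives the robot as it stands.
- The arm moves only by the tool servo_tool, never from a script. Its arguments are lists of equal length, an entry for each row: "gripper": the opening, from 0 (shut) to 1 (fully open); "xyz": the shift along the tool's x, y, z scaled (see below), a list of three; "roll": the turn about the tool's z scaled (see below). In form: {"gripper": [gripper, ...], "xyz": [[x, y, z], ...], "roll": [roll, ...]}. A call has exactly 10 rows; each row is the pose to reach, as a shift and turn from the pose commanded when the call began, along the tool's axes at that moment, turning the shorter way round; what a row does not reach only later rows make up. The controller multiplies each number of a shift by 30 cm and each number of a turn by 360 degrees. A row lasts 1/10 s, in which the tool goes at most 50 mm and 8.59 degrees, less where a joint would pass 70% of its speed; a pose out of reach is approached as far as the arm can. A call with a number of a shift or a turn outside -1 to 1 is refused whole. A call with a gripper value outside its range is refused whole. The fingers move at their own pace and stop on an object; "force" is the grip in N (left out, the last holds). Time passes only in rows, so rows that repeat a pose let the fingers close, or fill a call up. It gives the time, the measured TCP pose, the force and the opening at its end, in the units of the state.
- arm.state(): the state, without advancing time (a new reading comes with each control period).
- viewer.capture(name): name is "scene" or "side" or "wrist"; returns (picture, depth): 400x640x3 uint8, red, green, blue; 400x640 float32, mm along the optical axis (not along the pixel's ray), 0 where there is no reading.
- viewer.camera_params(name): a dict with "fx", "fy", "cx", "cy" (pixels), "eye" and "rotation" of the camera in the world; the wrist camera has in their place "T_tool_cam" (4x4, takes a point from camera to tool coordinates, whose origin is the TCP and whose axes are the flange's). Camera axes: x right, y down, z forward; pixel columns grow to the right and rows downward; lengths in mm; the calibration is good to about 2 mm. A picture is of the moment at which its call begins: read the wrist's pose just before it. camera_params takes no time and is no camera call.
- arm.close_job(): hands the job in, once; it reports no verdict.
The state is a dict: "t": time; "qpos": joint angles; "joint_vel": joint speeds; "joint_torque": joint torques, N m; "tool_pos": TCP position; "tool_rot": TCP orientation; "force": force on the tool from outside, world axes, zero at the start; "wrist_torque": the same for the moment, N m; "width": finger opening in mm.
Only numpy, scipy, OpenCV 4.12 (cv2) and the standard library are available. Lean on these libraries where they do the work, as an engineer would, in place of code of your own. Each camera call takes 0.05 s, during which the arm holds its last target. There are 200 camera calls.

## Working session

There is one attempt and no reset: what is moved stays moved. The work goes in short steps, Python scripts to look and compute and a tool call to move; the robot and the scene stay as the last step left them, time stands still between calls to the robot, and variables do not carry over. Pictures are saved under pics/ and viewed, about 8 in all and at most 12, crops included, and the job is handed in when it is done.

Besides the shell and the picture viewer there is one more tool, called after "Emit:" as name(argument=value, ...), one argument or row to a line, values as JSON. servo_tool: Moves the arm, as the interface text tells. Its arguments: {"type":"object","properties":{"gripper":{"type":"array"},"xyz":{"type":"array"},"roll":{"type":"array"},"force":{"type":"number"}},"required":["gripper","xyz","roll"]}

```bash
mkdir -p pics; ls; cat > h.py <<'E'
import numpy as np, cv2
from bench import arm, viewer
def cap(n,save=None):
    p,d=viewer.capture(n)
    if save: cv2.imwrite('pics/'+save,p[:,:,::-1])
    return p,d
def cloud(n,d):
    c=viewer.camera_params(n); v,u=np.mgrid[:400,:640]
    P=np.dstack([(u-c['cx'])/c['fx']*d,(v-c['cy'])/c['fy']*d,d])
    return P@np.array(c['rotation']).T+np.array(c['eye'])
E
python3 - <<'E'
from h import *
for n in('scene','side'):
    p,d=cap(n,n+'0.png'); np.savez(n+'0.npz',p=p,d=d)
    c=viewer.camera_params(n); print(n,c['eye'],np.round(c['rotation'],3).tolist())
s=arm.state();print(s['tool_rot'],s['t'],s['force'],s['width'])
a=cv2.imread('pics/scene0.png');b=cv2.imread('pics/side0.png')
E
```

```text
pics
scene [ 169.50835594 -487.63925129 1491.00687471] [[0.802, -0.557, 0.217], [-0.598, -0.748, 0.288], [0.002, -0.36, -0.933]]
side [-216.74902362 -582.25651129 1129.82641034] [[0.536, -0.643, 0.547], [-0.844, -0.395, 0.363], [-0.017, -0.656, -0.754]]
[[-1.94502025e-05  9.99999375e-01 -1.11775670e-03]
 [ 9.99999991e-01  1.95944762e-05  1.29063473e-04]
 [ 1.29085294e-04 -1.11775418e-03 -9.99999367e-01]] 0.1 [ 0.78763383 -1.06258388  0.78770358] 85.45343834208579
```

View pics/scene0.png

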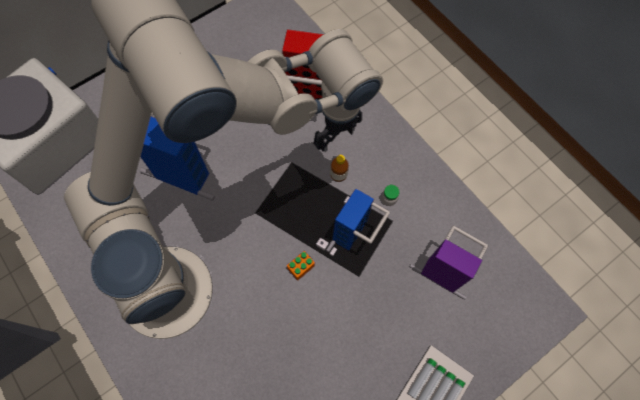

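View pics/side0.png

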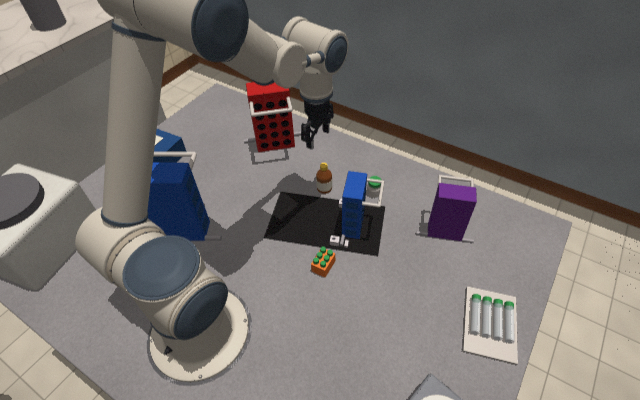

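Candidates in the scene view: large blue rack (175,160), red (300,60), purple (450,265), and small blue on the mat (355,215). I choose the small blue one on the mat, since its stops are at (327,245). Next I measure it and take a close crop.

```bash
python3 - <<'E'
from h import *
im=[]
for n,(u0,u1,v0,v1) in dict(scene=(240,440,140,290),side=(250,450,140,290)).items():
    z=np.load(n+'0.npz');p=z['p'].astype(int);d=z['d'];P=cloud(n,d)
    im.append(cv2.resize(z['p'][v0:v1,u0:u1,::-1],(760,570)if 0 else (400*1,300),interpolation=cv2.INTER_CUBIC))
    m=np.zeros(d.shape,bool);m[v0:v1,u0:u1]=1;m&=d>0
    R,G,B=p[...,0],p[...,1],p[...,2]
    blue=m&(B>R+50)&(B>G+40)
    Q=P[blue];top=Q[Q[:,2]>Q[:,2].max()-8]
    r=cv2.minAreaRect(top[:,:2].astype(np.float32));print(n,'blue top',len(top),np.median(top[:,2]),r,cv2.boxPoints(r).round().tolist())
    blk=m&(R<45)&(G<45)&(B<45)&(P[...,2]<12)&(P[...,2]>-5)
    Q=P[blk];r=cv2.minAreaRect(Q[:,:2].astype(np.float32));print(' mat',len(Q),np.median(Q[:,2]),r,cv2.boxPoints(r).round().tolist())
    wh=m&(R>150)&(G>150)&(B>150)
    Q=P[wh&(P[...,2]>150)];Q=Q[Q[:,2]<215]
    r=cv2.minAreaRect(Q[:,:2].astype(np.float32));print(' handle',len(Q),np.median(Q[:,2]),r,cv2.boxPoints(r).round().tolist())
    Q=P[wh&(P[...,2]<60)&(P[...,2]>15)];print(' stops',len(Q),Q[:,:].min(0).round(),Q.max(0).round())
    for nm,c in dict(green=(G>R+50)&(G>B+40),amber=(R>G+40)&(R>B+60)).items():
        Q=P[m&c]
        k,l,st,ce=cv2.connectedComponentsWithStats((m&c).astype(np.uint8))
        for i in range(1,k):
            if st[i,4]>10: print(' ',nm,st[i,4],np.median(P[l==i],0).round())
cv2.imwrite('pics/crop.png',np.hstack(im))
E
```

```text
scene blue top 369 206.66232828108014 ((548.2291870117188, -180.67388916015625), (106.2689208984375, 58.73847961425781), 20.511272430419922) [[488.0, -172.0], [509.0, -227.0], [608.0, -190.0], [588.0, -135.0]]
 mat 5686 4.583889850374931 ((517.6947021484375, -160.6114501953125), (298.8450622558594, 566.0192260742188), 4.705766201019287) [[346.0, 109.0], [392.0, -455.0], [690.0, -430.0], [643.0, 134.0]]
 handle 80 185.05982326079834 ((569.349365234375, -233.7197723388672), (103.16663360595703, 49.22395324707031), 21.287403106689453) [[512.0, -230.0], [530.0, -275.0], [626.0, -238.0], [608.0, -192.0]]
 stops 57 [ 442. -208.   15.] [604. -96.  34.]
  green 159 [ 715. -169.   66.]
  green 16 [ 382. -169.   62.]
  green 16 [ 359. -170.   59.]
  green 15 [ 384. -191.   61.]
  green 17 [ 338. -171.   63.]
  green 16 [ 362. -194.   61.]
  green 14 [ 340. -196.   61.]
  amber 68 [638. -22.  87.]
  amber 232 [ 353. -190.   45.]
side blue top 497 202.25437937346976 ((547.9338989257812, -181.68264770507812), (111.4499740600586, 59.070220947265625), 20.64866065979004) [[485.0, -174.0], [506.0, -229.0], [610.0, -190.0], [590.0, -134.0]]
 mat 4301 1.980142209295991 ((514.3289184570312, -94.71174621582031), (213.3927764892578, 377.9689025878906), 20.547197341918945) [[348.0, 45.0], [481.0, -309.0], [681.0, -234.0], [548.0, 120.0]]
 handle 142 181.33579323922027 ((629.63232421875, -318.4568786621094), (110.13987731933594, 284.25738525390625), 36.53314208984375) [[501.0, -237.0], [670.0, -465.0], [758.0, -400.0], [589.0, -171.0]]
 stops 59 [ 441. -212.   16.] [613. -95.  28.]
  green 27 [ 731. -163.   62.]
  green 27 [ 701. -178.   63.]
  green 19 [ 384. -170.   60.]
  green 18 [ 384. -194.   60.]
  green 42 [ 353. -171.   59.]
  green 20 [ 363. -195.   59.]
  green 19 [ 341. -198.   60.]
  amber 179 [705. 280.  24.]
  amber 79 [630. -19.  84.]
  amber 273 [ 338. -199.   39.]
```

View pics/crop.png

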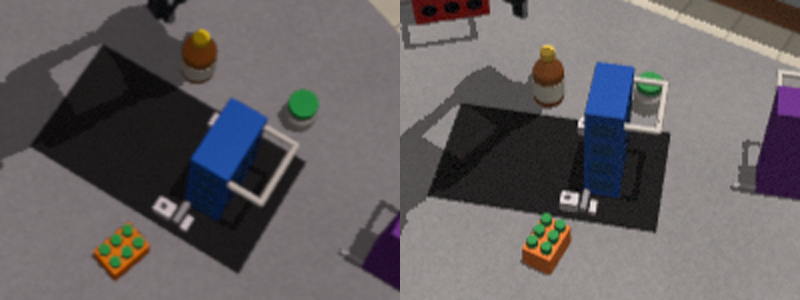

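The crop confirms it: in the scene half, the small blue rack on the mat has its white handle at (270,165) on the -y side and its stops at (170,210). The mat rectangle (213x378, yaw 20.5°) and the rack top (111x59, z≈204) match the given sizes. Next I hover over the slot between bar and face with the fingers shut, and look from close by.

Emit:
servo_tool(
  gripper=[0,0,0,0,0,0,0,0,0,0],
  xyz=[
    [-0.08,-0.02,-0.04],
    [-0.2,-0.05,-0.08],
    [-0.34,-0.09,-0.1],
    [-0.48,-0.12,-0.1],
    [-0.6,-0.15,-0.1],
    [-0.69,-0.175,-0.1],
    [-0.74,-0.188,-0.1],
    [-0.767,-0.195,-0.1],
    [-0.767,-0.195,-0.1],
    [-0.767,-0.195,-0.1],
  ],
  roll=[0,0,0,0,0,0,0,0,0,0],
  force=20,
)

```text
t: 1.1
tool_pos: [566.8, -229.1, 261.2]
tool_rot: [[-0.001, 1.0, -0.0], [1.0, 0.001, 0.0], [0.0, -0.0, -1.0]]
force: [0.9, 0.5, -0.1]
width: -0.0
```

```bash
python3 - <<'E'
from h import *
s=arm.state();print(s['t'],s['tool_pos'],np.round(s['tool_rot'],4).tolist(),s['width'],s['force'])
c=viewer.camera_params('wrist');p,d=cap('wrist')
P=None
v,u=np.mgrid[:400,:640]
Q=np.dstack([(u-c['cx'])/c['fx']*d,(v-c['cy'])/c['fy']*d,d,np.ones_like(d)])@np.array(c['T_tool_cam']).T
P=Q[...,:3]@np.array(s['tool_rot']).T+np.array(s['tool_pos'])
np.savez('w1.npz',p=p,P=P,d=d)
p2,d2=cap('side');np.savez('side1.npz',p=p2,d=d2)
a=cv2.resize(p2[90:270,250:450],(444,400),interpolation=cv2.INTER_CUBIC)
cv2.imwrite('pics/w1.png',cv2.resize(np.hstack([p,a]),(800,295))[:,:,::-1])
p=p.astype(int);R,G,B=p[...,0],p[...,1],p[...,2]
e=np.radians(20.55);ex=np.array([np.cos(e),np.sin(e)]);ey=np.array([-ex[1],ex[0]]);o=np.array([535.3,-151])
ok=d>0
def bed(X): return np.c_[(X[:,:2]-o)@ex,(X[:,:2]-o)@ey,X[:,2]]
for nm,m in dict(blue=(B>R+50)&(B>G+40)&(P[...,2]>195),bar=(R>150)&(G>150)&(B>150)&(P[...,2]>165)&(P[...,2]<195),jaw=(P[...,2]>215)).items():
    X=P[ok&m]
    if len(X)<10: print(nm,len(X));continue
    b=bed(X);r=cv2.minAreaRect(X[:,:2].astype(np.float32));print(nm,len(X),np.percentile(b,[1,50,99],axis=0).round(1).tolist(),r)
print(bed(np.array([s['tool_pos']])))
E
```

```text
1.1 [ 566.79109875 -229.06068386  261.18661966] [[-0.0007, 1.0, -0.0001], [1.0, 0.0007, 0.0004], [0.0004, -0.0001, -1.0]] -0.04233553117219363 [ 0.90832648  0.50803377 -0.07217734]
blue 12623 [[-47.6, -59.8, 201.3], [7.5, -29.1, 203.1], [57.8, -2.3, 204.7]] ((550.7840576171875, -178.71768188476562), (108.73390197753906, 59.410057067871094), 20.804386138916016)
bar 1312 [[-47.0, -294.5, 177.1], [29.3, -110.2, 182.4], [118.6, -69.4, 184.3]] ((638.54248046875, -324.2108154296875), (114.24079132080078, 245.1397705078125), 36.761260986328125)
jaw 37958 [[-46.9, -103.5, 274.1], [4.8, -73.3, 335.6], [59.8, -52.3, 355.9]] ((566.903564453125, -224.4715118408203), (124.03639221191406, 33.47074890136719), 0.8243312239646912)
[[  2.08597695 -84.14753927 261.18661966]]
```

View pics/w1.png

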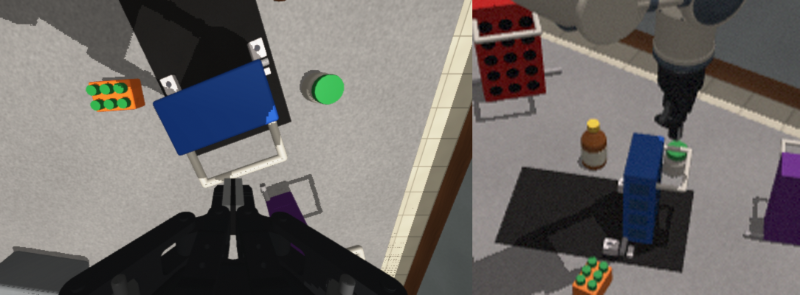

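The wrist view shows the rack top at (215,105), the white bar at (243,170), and the shut fingers at (235,195). I refine the bar and face positions and read the jaw profile.

```bash
python3 - <<'E'
from h import *
e=np.radians(20.7);ex=np.array([np.cos(e),np.sin(e)]);ey=np.array([-ex[1],ex[0]]);o=np.array([535.3,-151])
z=np.load('w1.npz');p=z['p'].astype(int);P=z['P'];d=z['d'];R,G,B=p[...,0],p[...,1],p[...,2]
bx=(P[...,:2]-o)@ex;by=(P[...,:2]-o)@ey
m=(d>0)&(P[...,2]>165)&(P[...,2]<195)&(abs(bx-3)<38)&(by>-130)&(by<-70)
print('bar w',m.sum(),np.percentile(np.c_[by[m],P[...,2][m]],[2,25,50,75,98],axis=0).round(1).tolist(), np.polyfit(bx[m],by[m],1))
m=(d>0)&(B>R+50)&(P[...,2]>196)&(P[...,2]<210);print('face edge',np.percentile(by[m],[.5,99.5]),np.percentile(bx[m],[.5,99.5]))
for n in('scene','side'):
    q=np.load(n+'0.npz');D=q['d'];C=cloud(n,D);rgb=q['p'].astype(int)
    cx=(C[...,:2]-o)@ex;cy=(C[...,:2]-o)@ey
    m=(D>0)&(rgb.min(2)>130)&(C[...,2]>165)&(C[...,2]<200)&(abs(cx-3)<38)&(cy>-130)&(cy<-70)
    print(n,'bar',m.sum(),np.percentile(np.c_[cy[m],C[...,2][m]],[2,50,98],axis=0).round(1).tolist())
# jaw profile from side1 and wrist, in tool coords
T=np.array([566.8,-229.1,261.2])
q=np.load('side1.npz');C=cloud('side',q['d'])-T;ok=(q['d']>0)
for nm,X in(('side',C[ok]),('wr',(P-T)[d>0])):
  X=X[(abs(X[:,:2])<80).all(1)]
  for h in range(-5,110,10):
    s=X[(X[:,2]>=h)&(X[:,2]<h+10)]
    if len(s)>3: print(nm,h,len(s),'y(worldx)',np.percentile(s[:,0],[3,97]).round(),'x(worldy)',np.percentile(s[:,1],[3,97]).round())
E
```

```text
bar w 969 [[-115.1, 177.5], [-111.7, 180.9], [-109.3, 182.2], [-107.5, 183.0], [-106.3, 184.0]] [-1.46846452e-03 -1.09731524e+02]
face edge [-60.28476267  -2.00760126] [-48.47271653  58.22485379]
scene bar 60 [[-114.5, 179.5], [-111.5, 183.7], [-108.4, 192.2]]
side bar 55 [[-117.6, 177.0], [-113.4, 181.6], [-108.8, 186.5]]
side 5 24 y(worldx) [-16.   2.] x(worldy) [-14.   9.]
side 15 18 y(worldx) [-17.   1.] x(worldy) [-14.   2.]
side 25 18 y(worldx) [-17.   4.] x(worldy) [-14.   3.]
side 35 10 y(worldx) [-12.  19.] x(worldy) [-14.  -0.]
side 45 33 y(worldx) [-35.  28.] x(worldy) [-15.   3.]
side 55 28 y(worldx) [-45.  39.] x(worldy) [-17.   2.]
side 65 38 y(worldx) [-52.  36.] x(worldy) [-20.   1.]
side 75 37 y(worldx) [-61.  13.] x(worldy) [-19.   9.]
side 85 79 y(worldx) [-64.  10.] x(worldy) [-20.   8.]
side 95 58 y(worldx) [-52.   6.] x(worldy) [-21.   9.]
side 105 40 y(worldx) [-44. -16.] x(worldy) [-21.   7.]
wr -5 43 y(worldx) [-6.  6.] x(worldy) [10. 11.]
wr 5 439 y(worldx) [-12.  12.] x(worldy) [ 6. 11.]
wr 15 596 y(worldx) [-13.  13.] x(worldy) [ 6. 11.]
wr 25 576 y(worldx) [-13.  13.] x(worldy) [ 6. 12.]
wr 35 1136 y(worldx) [-20.  20.] x(worldy) [-9. 14.]
wr 45 3752 y(worldx) [-33.  33.] x(worldy) [-8. 13.]
wr 55 5471 y(worldx) [-39.  39.] x(worldy) [-9. 13.]
wr 65 7613 y(worldx) [-47.  47.] x(worldy) [-9. 17.]
wr 75 10073 y(worldx) [-54.  54.] x(worldy) [-2. 18.]
wr 85 7978 y(worldx) [-57.  57.] x(worldy) [ 8. 20.]
wr 95 281 y(worldx) [-18.  18.] x(worldy) [19. 21.]
```

Slot spans bed y -105.5 to -60.3, and the TCP at -84 is central. The finger is slim (±13) up to 35 mm above the tip, so I can descend to z≈164 with its jaw axis 20° off the bar. Opening slightly there makes the fingers nearly fill the slot, so there is little play.

Emit:
servo_tool(
  gripper=[0,0,0,0,0,0,0,0,0.27,0.27],
  xyz=[
    [0.003,0,0.03],
    [0.003,0,0.08],
    [0.003,0,0.14],
    [0.003,0,0.2],
    [0.003,0,0.25],
    [0.003,0,0.29],
    [0.003,0,0.315],
    [0.003,0,0.323],
    [0.003,0,0.323],
    [0.003,0,0.323],
  ],
  roll=[0,0,0,0,0,0,0,0,0,0],
)

```text
t: 2.2
tool_pos: [566.8, -229.3, 165.0]
tool_rot: [[-0.0, 1.0, 0.001], [1.0, 0.0, -0.0], [-0.0, 0.001, -1.0]]
force: [0.6, 0.2, 0.9]
width: 22.9
```

```bash
python3 - <<'E'
from h import *
s=arm.state();print(s['t'],s['tool_pos'],s['width'],s['force'])
p,d=cap('wrist');p2,d2=cap('side')
a=cv2.resize(p2[90:270,250:450],(444,400),interpolation=cv2.INTER_CUBIC)
cv2.imwrite('pics/w2.png',cv2.resize(np.hstack([p,a]),(800,295))[:,:,::-1])
E
```

```text
2.2 [ 566.84755209 -229.32728532  164.99046142] 22.942246122413522 [0.64937422 0.1890246  0.87217663]
```

View pics/w2.png

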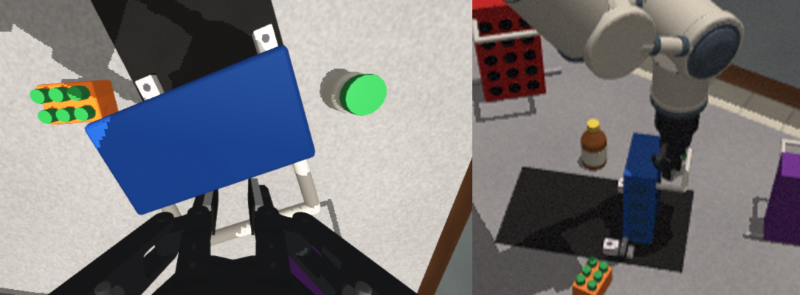

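The fingers are inside the slot at (205,200) and (262,200), the bar runs behind them at (265,222), and nothing touches. Now I work out the arc in tool units.

```bash
python3 - <<'E'
import numpy as np
e=np.radians(20.7)
def pos(t):
    t=np.radians(t);y=-104*np.cos(t)+169*np.sin(t);z=169*np.cos(t)+104*np.sin(t)
    return np.array([y*np.cos(e),-y*np.sin(e),-z])/300   # tool x,y,z
E=[0,9,17,25,34,44,54,63,72,81,91]
base=pos(0)
for a,b in zip(E,E[1:]):
    r=[np.round(pos(a+(b-a)*k/10)-base,3) for k in range(1,11)]
    print(a,b,[x.tolist() for x in r]); base=base+r[-1]
E
```

```text
0 9 [[0.008, -0.003, -0.005], [0.017, -0.006, -0.011], [0.025, -0.01, -0.016], [0.034, -0.013, -0.021], [0.042, -0.016, -0.025], [0.051, -0.019, -0.03], [0.06, -0.023, -0.035], [0.069, -0.026, -0.039], [0.077, -0.029, -0.043], [0.086, -0.033, -0.047]]
9 17 [[0.008, -0.003, -0.004], [0.016, -0.006, -0.007], [0.025, -0.009, -0.01], [0.033, -0.012, -0.014], [0.041, -0.015, -0.017], [0.049, -0.018, -0.019], [0.057, -0.021, -0.022], [0.066, -0.024, -0.025], [0.074, -0.027, -0.027], [0.082, -0.031, -0.03]]
17 25 [[0.009, -0.003, -0.002], [0.017, -0.006, -0.004], [0.025, -0.009, -0.006], [0.034, -0.012, -0.008], [0.042, -0.015, -0.01], [0.051, -0.019, -0.011], [0.059, -0.022, -0.013], [0.068, -0.025, -0.014], [0.077, -0.028, -0.016], [0.085, -0.032, -0.017]]
25 34 [[0.01, -0.003, -0.001], [0.019, -0.007, -0.002], [0.029, -0.011, -0.003], [0.039, -0.014, -0.003], [0.049, -0.018, -0.004], [0.058, -0.022, -0.004], [0.068, -0.025, -0.004], [0.078, -0.029, -0.004], [0.087, -0.033, -0.004], [0.097, -0.036, -0.004]]
34 44 [[0.011, -0.004, 0.001], [0.022, -0.008, 0.002], [0.032, -0.013, 0.003], [0.
[... 686 characters left out ...]
[0.016, -0.007, 0.011], [0.024, -0.01, 0.017], [0.032, -0.013, 0.022], [0.04, -0.016, 0.028], [0.048, -0.019, 0.035], [0.056, -0.021, 0.041], [0.063, -0.024, 0.047], [0.071, -0.027, 0.054], [0.078, -0.03, 0.061]]
72 81 [[0.008, -0.003, 0.006], [0.015, -0.006, 0.013], [0.022, -0.008, 0.02], [0.029, -0.011, 0.027], [0.036, -0.014, 0.035], [0.043, -0.016, 0.042], [0.05, -0.019, 0.05], [0.056, -0.021, 0.057], [0.063, -0.024, 0.065], [0.069, -0.026, 0.073]]
81 91 [[0.007, -0.003, 0.009], [0.014, -0.005, 0.018], [0.02, -0.008, 0.027], [0.027, -0.01, 0.036], [0.033, -0.013, 0.045], [0.04, -0.015, 0.055], [0.046, -0.017, 0.064], [0.052, -0.019, 0.074], [0.057, -0.022, 0.084], [0.063, -0.024, 0.094]]
```

Emit:
servo_tool(
  gripper=[0.27,0.27,0.27,0.27,0.27,0.27,0.27,0.27,0.27,0.27],
  xyz=[
    [0.008,-0.003,-0.005],
    [0.017,-0.006,-0.011],
    [0.025,-0.01,-0.016],
    [0.034,-0.013,-0.021],
    [0.042,-0.016,-0.025],
    [0.051,-0.019,-0.03],
    [0.06,-0.023,-0.035],
    [0.069,-0.026,-0.039],
    [0.077,-0.029,-0.043],
    [0.086,-0.033,-0.047],
  ],
  roll=[0,0,0,0,0,0,0,0,0,0],
)

```text
t: 3.3
tool_pos: [556.6, -203.2, 178.6]
tool_rot: [[-0.0, 1.0, 0.0], [1.0, 0.0, -0.0], [-0.0, 0.0, -1.0]]
force: [-0.1, 0.3, -0.0]
width: 23.2
```

```bash
cat > tilt.py <<'E'
from h import *
import sys
s=arm.state();print(s['t'],s['tool_pos'],s['force'])
e=np.radians(20.7);ex=np.array([np.cos(e),np.sin(e)]);ey=np.array([-ex[1],ex[0]]);o=np.array([535.3,-151])
for n in('scene','side'):
    p,D=cap(n,f'{sys.argv[1]}_{n}.png');C=cloud(n,D);g=p.astype(int)
    cx=(C[...,:2]-o)@ex;cy=(C[...,:2]-o)@ey
    m=(D>0)&(g[...,2]>g[...,0]+40)&(g[...,2]>g[...,1]+30)&(C[...,2]>40)&(abs(cx)<110)&(cy>-140)&(cy<260)
    X=np.c_[cx[m],cy[m],C[...,2][m]]
    if len(X)<30: print(n,'few');continue
    # dominant planes by RANSAC
    rng=np.random.default_rng(0)
    for k in range(2):
        if len(X)<60: break
        best=None
        for _ in range(300):
            a,b,c=X[rng.choice(len(X),3,0)];v=np.cross(b-a,c-a);L=np.linalg.norm(v)
            if L<50: continue
            v/=L;i=abs((X-a)@v)<2.5
            if best is None or i.sum()>best.sum():best=i
        Y=X[best];v=np.linalg.svd(Y-Y.mean(0))[2][2];v*=np.sign(v[2])
        print(n,'plane',len(Y),'centre',Y.mean(0).round(),'normal',v.round(3),'tilt deg',np.degrees(np.arctan2(v[1],v[2])).round(1));X=X[~best]
E
python3 tilt.py t1
```

```text
3.3 [ 556.55486914 -203.2067449   178.56926887] [-0.11193564  0.32681526 -0.01463187]
scene plane 235 centre [-21.  -2. 206.] normal [-0.005  0.102  0.995] tilt deg 5.9
scene plane 80 centre [-51. -18. 170.] normal [ 1.    -0.     0.001] tilt deg -14.8
side plane 312 centre [ -5.  -3. 203.] normal [-0.01   0.082  0.997] tilt deg 4.7
side plane 296 centre [-53. -20. 135.] normal [-1.    -0.011  0.006] tilt deg -61.2
```

Tipping as planned (about 6°), so I continue.

Emit:
servo_tool(
  gripper=[0.27,0.27,0.27,0.27,0.27,0.27,0.27,0.27,0.27,0.27],
  xyz=[
    [0.008,-0.003,-0.004],
    [0.016,-0.006,-0.007],
    [0.025,-0.009,-0.01],
    [0.033,-0.012,-0.014],
    [0.041,-0.015,-0.017],
    [0.049,-0.018,-0.019],
    [0.057,-0.021,-0.022],
    [0.066,-0.024,-0.025],
    [0.074,-0.027,-0.027],
    [0.082,-0.031,-0.03],
  ],
  roll=[0,0,0,0,0,0,0,0,0,0],
)

```text
t: 4.4
tool_pos: [547.2, -178.6, 187.5]
tool_rot: [[-0.0, 1.0, -0.0], [1.0, 0.0, 0.0], [0.0, -0.0, -1.0]]
force: [-0.3, -0.5, 0.7]
width: 23.4
```

Emit:
servo_tool(
  gripper=[0.27,0.27,0.27,0.27,0.27,0.27,0.27,0.27,0.27,0.27],
  xyz=[
    [0.009,-0.003,-0.002],
    [0.017,-0.006,-0.004],
    [0.025,-0.009,-0.006],
    [0.034,-0.012,-0.008],
    [0.042,-0.015,-0.01],
    [0.051,-0.019,-0.011],
    [0.059,-0.022,-0.013],
    [0.068,-0.025,-0.014],
    [0.077,-0.028,-0.016],
    [0.085,-0.032,-0.017],
  ],
  roll=[0,0,0,0,0,0,0,0,0,0],
)

```text
t: 5.4
tool_pos: [537.7, -153.1, 192.6]
tool_rot: [[-0.0, 1.0, 0.0], [1.0, 0.0, -0.0], [-0.0, 0.0, -1.0]]
force: [-0.4, 1.3, 0.6]
width: 23.0
```

```bash
python3 tilt.py t3
```

```text
5.4 [ 537.65479894 -153.08341283  192.63575267] [-0.39632159  1.2670256   0.61573501]
scene plane 383 centre [ -8. -25.  95.] normal [ 0.003 -0.899  0.438] tilt deg -64.0
scene plane 288 centre [-13.  62. 196.] normal [0.01  0.481 0.877] tilt deg 28.7
side plane 393 centre [-16. -13. 119.] normal [-0.007 -0.898  0.44 ] tilt deg -63.9
side plane 317 centre [ -7.  59. 194.] normal [-0.005  0.447  0.895] tilt deg 26.5
```

The rack is past balance at about 26.5°, and the bar is held (force +1.3 N y). I go on lowering.

Emit:
servo_tool(
  gripper=[0.27,0.27,0.27,0.27,0.27,0.27,0.27,0.27,0.27,0.27],
  xyz=[
    [0.01,-0.003,-0.001],
    [0.019,-0.007,-0.002],
    [0.029,-0.011,-0.003],
    [0.039,-0.014,-0.003],
    [0.049,-0.018,-0.004],
    [0.058,-0.022,-0.004],
    [0.068,-0.025,-0.004],
    [0.078,-0.029,-0.004],
    [0.087,-0.033,-0.004],
    [0.097,-0.036,-0.004],
  ],
  roll=[0,0,0,0,0,0,0,0,0,0],
)

```text
t: 6.5
tool_pos: [526.8, -124.0, 193.7]
tool_rot: [[0.0, 1.0, -0.0], [1.0, -0.0, 0.0], [0.0, -0.0, -1.0]]
force: [-0.9, -0.1, -0.9]
width: 23.2
```

Emit:
servo_tool(
  gripper=[0.27,0.27,0.27,0.27,0.27,0.27,0.27,0.27,0.27,0.27],
  xyz=[
    [0.011,-0.004,0.001],
    [0.022,-0.008,0.002],
    [0.032,-0.013,0.003],
    [0.043,-0.017,0.004],
    [0.054,-0.021,0.005],
    [0.065,-0.025,0.007],
    [0.075,-0.029,0.009],
    [0.086,-0.033,0.011],
    [0.097,-0.037,0.013],
    [0.107,-0.041,0.015],
  ],
  roll=[0,0,0,0,0,0,0,0,0,0],
)

```text
t: 7.5
tool_pos: [514.5, -91.8, 189.2]
tool_rot: [[-0.0, 1.0, -0.0], [1.0, 0.0, 0.0], [0.0, -0.0, -1.0]]
force: [-0.4, 0.6, -0.5]
width: 23.2
```

```bash
python3 tilt.py t5
```

```text
7.5 [514.47559123 -91.78882158 189.20163604] [-0.35233313  0.59141744 -0.52375866]
scene plane 658 centre [ -5.   6. 101.] normal [ 0.003 -0.701  0.713] tilt deg -44.5
scene plane 170 centre [-10.   7.  97.] normal [ 0.006 -0.696  0.718] tilt deg -44.1
side plane 630 centre [-12.  16. 109.] normal [-0.009 -0.701  0.714] tilt deg -44.5
side plane 266 centre [-53.  53. 111.] normal [-1.    -0.014  0.015] tilt deg -44.1
```

View pics/t5_side.png

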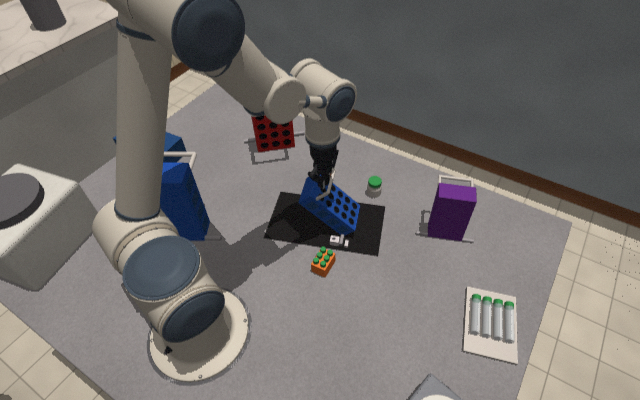

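The side view shows the rack tipped about 45° at (332,205), with its foot at the stops (337,240) and the fingers at its handle (322,180). The bottle is only hidden behind the gripper. I continue.

Emit:
servo_tool(
  gripper=[0.27,0.27,0.27,0.27,0.27,0.27,0.27,0.27,0.27,0.27],
  xyz=[
    [0.011,-0.004,0.003],
    [0.021,-0.008,0.006],
    [0.032,-0.012,0.009],
    [0.042,-0.016,0.012],
    [0.052,-0.019,0.015],
    [0.063,-0.023,0.019],
    [0.073,-0.027,0.022],
    [0.083,-0.031,0.026],
    [0.093,-0.035,0.03],
    [0.103,-0.039,0.035],
  ],
  roll=[0,0,0,0,0,0,0,0,0,0],
)

```text
t: 8.6
tool_pos: [502.8, -60.9, 178.7]
tool_rot: [[0.0, 1.0, 0.0], [1.0, -0.0, 0.0], [0.0, 0.0, -1.0]]
force: [0.2, 1.2, -0.4]
width: 23.0
```

Emit:
servo_tool(
  gripper=[0.27,0.27,0.27,0.27,0.27,0.27,0.27,0.27,0.27,0.27],
  xyz=[
    [0.009,-0.003,0.004],
    [0.018,-0.006,0.008],
    [0.027,-0.01,0.012],
    [0.035,-0.013,0.017],
    [0.044,-0.016,0.021],
    [0.053,-0.02,0.026],
    [0.061,-0.023,0.031],
    [0.07,-0.026,0.036],
    [0.078,-0.029,0.041],
    [0.087,-0.032,0.047],
  ],
  roll=[0,0,0,0,0,0,0,0,0,0],
)

```text
t: 9.6
tool_pos: [493.2, -34.9, 164.6]
tool_rot: [[0.0, 1.0, 0.0], [1.0, -0.0, -0.0], [-0.0, 0.0, -1.0]]
force: [-0.9, 1.0, -0.4]
width: 22.9
```

```bash
python3 tilt.py t7
```

```text
9.6 [493.23510537 -34.92592994 164.562912  ] [-0.8691774   1.01784804 -0.39780939]
scene plane 868 centre [-1. 46. 97.] normal [-0.015 -0.428  0.904] tilt deg -25.3
scene plane 328 centre [-10.  52. 104.] normal [-0.011 -0.431  0.902] tilt deg -25.5
side plane 762 centre [-7. 50. 97.] normal [ 0.003 -0.429  0.903] tilt deg -25.4
side plane 232 centre [-53.  85.  86.] normal [-1.     0.004  0.005] tilt deg 35.8
```

Emit:
servo_tool(
  gripper=[0.27,0.27,0.27,0.27,0.27,0.27,0.27,0.27,0.27,0.27],
  xyz=[
    [0.008,-0.003,0.005],
    [0.016,-0.007,0.011],
    [0.024,-0.01,0.017],
    [0.032,-0.013,0.022],
    [0.04,-0.016,0.028],
    [0.048,-0.019,0.035],
    [0.056,-0.021,0.041],
    [0.063,-0.024,0.047],
    [0.071,-0.027,0.054],
    [0.078,-0.03,0.061],
  ],
  roll=[0,0,0,0,0,0,0,0,0,0],
)

```text
t: 10.7
tool_pos: [484.2, -11.5, 146.2]
tool_rot: [[-0.0, 1.0, 0.0], [1.0, 0.0, -0.0], [-0.0, 0.0, -1.0]]
force: [-0.7, 1.5, -0.5]
width: 22.8
```

Emit:
servo_tool(
  gripper=[0.27,0.27,0.27,0.27,0.27,0.27,0.27,0.27,0.27,0.27],
  xyz=[
    [0.008,-0.003,0.006],
    [0.015,-0.006,0.013],
    [0.022,-0.008,0.02],
    [0.029,-0.011,0.027],
    [0.036,-0.014,0.035],
    [0.043,-0.016,0.042],
    [0.05,-0.019,0.05],
    [0.056,-0.021,0.057],
    [0.063,-0.024,0.065],
    [0.069,-0.026,0.073],
  ],
  roll=[0,0,0,0,0,0,0,0,0,0],
)

```text
t: 11.7
tool_pos: [476.4, 9.2, 124.3]
tool_rot: [[-0.0, 1.0, -0.0], [1.0, 0.0, 0.0], [0.0, -0.0, -1.0]]
force: [0.8, 0.6, -1.2]
width: 23.3
```

```bash
python3 tilt.py t9
```

```text
11.7 [476.38527658   9.20153957 124.28317301] [ 0.79666192  0.55132809 -1.21402234]
scene plane 829 centre [-1. 68. 75.] normal [ 0.006 -0.135  0.991] tilt deg -7.7
scene plane 332 centre [ 5. 61. 78.] normal [ 0.012 -0.135  0.991] tilt deg -7.8
side plane 762 centre [-4. 72. 73.] normal [-0.015 -0.126  0.992] tilt deg -7.3
side plane 170 centre [-53.  95.  61.] normal [-0.998 -0.006  0.061] tilt deg -5.7
```

View pics/t9_scene.png

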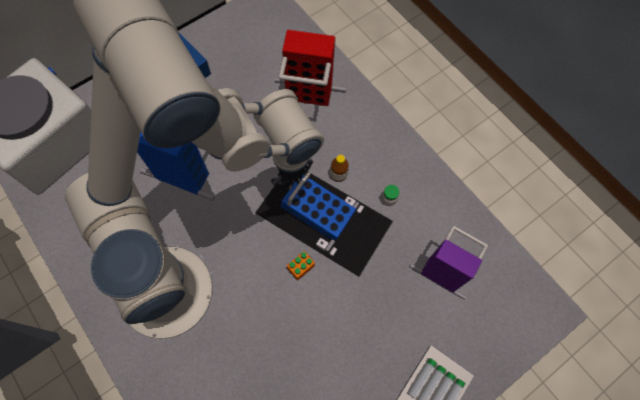

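The scene view shows the rack nearly flat at (320,207), holes up, between the stops, and the bottle and jar are in place. This is the last stretch down.

Emit:
servo_tool(
  gripper=[0.27,0.27,0.27,0.27,0.27,0.27,0.27,0.27,0.27,0.27],
  xyz=[
    [0.007,-0.003,0.009],
    [0.014,-0.005,0.018],
    [0.02,-0.008,0.027],
    [0.027,-0.01,0.036],
    [0.033,-0.013,0.045],
    [0.04,-0.015,0.055],
    [0.046,-0.017,0.064],
    [0.052,-0.019,0.074],
    [0.057,-0.022,0.084],
    [0.063,-0.024,0.094],
  ],
  roll=[0,0,0,0,0,0,0,0,0,0],
)

```text
t: 12.8
tool_pos: [469.3, 28.0, 96.1]
tool_rot: [[0.0, 1.0, 0.0], [1.0, -0.0, -0.0], [-0.0, 0.0, -1.0]]
force: [1.5, 0.8, 0.5]
width: 23.0
```

```bash
python3 tilt.py t10
```

```text
12.8 [469.31196486  27.97435927  96.06396891] [1.45011919 0.76209018 0.53260401]
scene plane 867 centre [ 2. 77. 65.] normal [0.002 0.004 1.   ] tilt deg 0.2
scene plane 311 centre [-3. 76. 61.] normal [-0.     0.005  1.   ] tilt deg 0.3
side plane 748 centre [-4. 79. 62.] normal [0.012 0.001 1.   ] tilt deg 0.1
side plane 188 centre [-18.  83.  60.] normal [-0.104 -0.002  0.995] tilt deg -0.1
```

It lies flat. I back the fingers away from the bar (+y) and then go up.

Emit:
servo_tool(
  gripper=[0.27,0.27,0.27,0.27,0.27,0.27,0.27,0.27,0.27,0.27],
  xyz=[
    [0.015,-0.006,0],
    [0.03,-0.012,0],
    [0.047,-0.018,0],
    [0.047,-0.018,-0.03],
    [0.047,-0.018,-0.1],
    [0.047,-0.018,-0.2],
    [0.047,-0.018,-0.32],
    [0.047,-0.018,-0.42],
    [0.047,-0.018,-0.48],
    [0.047,-0.018,-0.5],
  ],
  roll=[0,0,0,0,0,0,0,0,0,0],
)

```text
t: 13.9
tool_pos: [464.6, 42.0, 248.7]
tool_rot: [[-0.0, 1.0, 0.004], [1.0, 0.0, -0.0], [-0.0, 0.004, -1.0]]
force: [-0.1, -0.2, -0.4]
width: 23.0
```

```bash
python3 tilt.py t11; python3 - <<'E'
from h import *
# bystanders: compare colour centroids before/after; bar height; wrist view
for n in('scene','side'):
    z=np.load(n+'0.npz');p,d=cap(n)
    C=cloud(n,d);
    for nm,f in dict(green=lambda g:(g[...,1]>g[...,0]+50)&(g[...,1]>g[...,2]+40),amber=lambda g:(g[...,0]>g[...,1]+40)&(g[...,0]>g[...,2]+60)).items():
        out=[]
        for q in(z['p'],p):
            m=f(q.astype(int));m[:140]=0;m[290:]=0;m[:,:270]=0;m[:,420:]=0
            k,l,st,ce=cv2.connectedComponentsWithStats(m.astype(np.uint8));out.append([ce[i].round(1).tolist()+[int(st[i,4])] for i in range(1,k) if st[i,4]>20])
        print(n,nm,out)
    g=p.astype(int);e=np.radians(20.7);ex=np.array([np.cos(e),np.sin(e)]);ey=np.array([-ex[1],ex[0]]);o=np.array([535.3,-151])
    by=(C[...,:2]-o)@ey;bx=(C[...,:2]-o)@ex
    m=(d>0)&(g.min(2)>130)&(C[...,2]>95)&(C[...,2]<140)&(abs(bx)<60)&(by>120)&(by<200)
    print(n,'bar',m.sum(),np.median(np.c_[by[m],C[...,2][m]],axis=0),'slope',np.polyfit(bx[m],by[m],1)[0])
    m=(d>0)&(g[...,2]>g[...,0]+40)&(C[...,2]>52)&(abs(bx)<80)&(by>-60)&(by<240)
    print(n,'body',cv2.minAreaRect(C[m][:,:2].astype(np.float32)),np.percentile(by[m],[1,99]))
E
```

```text
13.9 [464.63860274  42.04136684 248.72390088] [-0.08569659 -0.16703661 -0.41641121]
scene plane 873 centre [ 0. 77. 64.] normal [-0. -0.  1.] tilt deg -0.0
scene plane 338 centre [ 2. 85. 68.] normal [ 0.004 -0.001  1.   ] tilt deg -0.0
side plane 757 centre [-3. 79. 62.] normal [-0.004  0.003  1.   ] tilt deg 0.2
side plane 166 centre [-9. 87. 65.] normal [0.001 0.004 1.   ] tilt deg 0.2
scene green [[[391.4, 191.3, 160]], [[391.4, 191.3, 160]]]
scene amber [[[342.2, 167.0, 68], [300.6, 267.1, 232]], [[342.8, 166.6, 57], [300.5, 267.1, 232]]]
scene bar 68 [163.30971764 118.81557159] slope -0.008982336812375534
scene body ((507.48492431640625, -67.3572998046875), (112.39949035644531, 201.3746337890625), 20.81916618347168) [-11.50647345 185.93581369]
side green [[[375.1, 177.4, 27], [374.3, 183.6, 27], [317.5, 256.5, 42]], [[374.7, 180.5, 101], [322.9, 248.6, 21], [317.5, 256.5, 42]]]
side amber [[[281.0, 144.6, 103], [324.8, 174.5, 81], [323.2, 265.0, 273]], [[291.5, 143.5, 27], [324.5, 174.4, 83], [323.2, 265.0, 273]]]
side bar 65 [161.52437686 116.01105741] slope 0.013695416801755046
side body ((505.2682189941406, -69.12214660644531), (116.6657485961914, 200.6260986328125), 20.650510787963867) [-12.17928643 184.578791  ]
```

View pics/t11_scene.png

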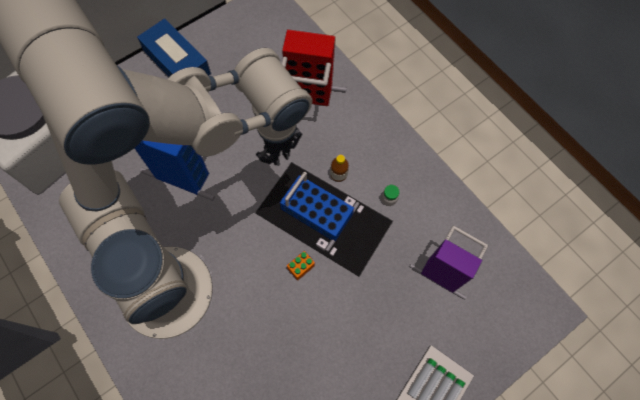

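The rack lies flat on the mat at (318,205), holes and handle up, square to the stops. The hand is clear at (275,145), and the bottle, jar and block have not moved.

```bash
python3 -c "
from bench import arm
print(arm.close_job())"
```

```text
the job is handed in; nothing more can be done
None
```

The small blue rack is lying on its side on the mat, holes and handle up, and I have handed the job in. No verdict was reported.

**What I did:** I put the slightly opened fingers into the slot between the bar and the rack face. I pushed the rack past its balance point, then held it back by the bar along its arc down to the mat. After that I moved the fingers off the bar and raised the hand. It took about 14 s of the 48 s allowed.

**Last checks:**
- **Flatness:** tilt was within about 0.2° in both cameras.
- **Squareness:** the rack was within about 0.3° of the mat's direction.
- **Foot:** the rack's underside sits at bed y of about -12 mm, which puts the pin axis about 6 mm before the stop faces, in its channel.
- **Handle bar:** its visible surface measured 116 and 119 mm from the two cameras, which fits the axis at 114 mm.
- **Forces:** wrist readings at the end of each call stayed under about 2 N per axis, but brief peaks in between were not recorded.
- **Other things:** the bottle, jar and tube block were at the same pixels as at the start, to within about 1 pixel.
- **Hand:** clear of everything, with the TCP at 249 mm.

No check failed. The two cameras differed by 2 to 3 mm throughout, about what the calibration allows.

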